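Set the flip tags of the vial boxes

TASK

Each vial box on the board has a hinged tag in front of it: leaning towards its box (solid disc up) it says the box is full, leaning away from its box (open ring up) it says it is not. Gently push over with a fingertip whichever tags are wrong, so that just the boxes with a vial in every cell are marked full and the partly filled and empty ones are not. Leave the boxes and everything else standing where they are.

Things in the scene. Friction and masses are not known exactly. Their poses are not given: they have to be found in the camera images.
- tag1_post: fixed grey foot of a tag, 46 (x) x 56 (y) mm, cheeks 30 mm high, on a fixed 6 mm aluminium board; can be at any of four places in a row, 90 mm apart along y. Origin: centre of its underside, 6 mm above the bench; x points to the box behind it (away from the robot, +-0.2 rad), z up. The hinge pin runs along y, 24 mm above this origin
- tag1 (a joint): hinge angle of the tag on that foot, rad. 0: leaning away from its box, to the robot's side, open-ring face up, NOT full. 1.22: leaning to its box, solid-disc face up, FULL. Both are stops, 35 degrees off upright (0.61). Swings freely, 30 g, no spring: past upright it falls to the other stop by itself within a second
- tag1_edge (a point): middle of the rounded free edge (6 mm thick) of that tag, a white flap 46 mm wide (y), 4 mm thick, edge 60 mm from the hinge pin. The edge is 79 mm above the bench at either stop, 34 mm to that side of the hinge, and 90 mm above the bench when upright
- tag1_bay (a point): point on the board 145 mm behind that tag's foot (its +x), where its box stands, centre within 6 mm
- tag2_post: fixed grey foot of a tag, 46 (x) x 56 (y) mm, cheeks 30 mm high, on a fixed 6 mm aluminium board; can be at any of four places in a row, 90 mm apart along y. Origin: centre of its underside, 6 mm above the bench; x points to the box behind it (away from the robot, +-0.2 rad), z up. The hinge pin runs along y, 24 mm above this origin
- tag2 (a joint): hinge angle of the tag on that foot, rad. 0: leaning away from its box, to the robot's side, open-ring face up, NOT full. 1.22: leaning to its box, solid-disc face up, FULL. Both are stops, 35 degrees off upright (0.61). Swings freely, 30 g, no spring: past upright it falls to the other stop by itself within a second
- tag2_edge (a point): middle of the rounded free edge (6 mm thick) of that tag, a white flap 46 mm wide (y), 4 mm thick, edge 60 mm from the hinge pin. The edge is 79 mm above the bench at either stop, 34 mm to that side of the hinge, and 90 mm above the bench when upright
- tag2_bay (a point): point on the board 145 mm behind that tag's foot (its +x), where its box stands, centre within 6 mm
- tag3_post: fixed grey foot of a tag, 46 (x) x 56 (y) mm, cheeks 30 mm high, on a fixed 6 mm aluminium board; can be at any of four places in a row, 90 mm apart along y. Origin: centre of its underside, 6 mm above the bench; x points to the box behind it (away from the robot, +-0.2 rad), z up. The hinge pin runs along y, 24 mm above this origin
- tag3 (a joint): hinge angle of the tag on that foot, rad. 0: leaning away from its box, to the robot's side, open-ring face up, NOT full. 1.22: leaning to its box, solid-disc face up, FULL. Both are stops, 35 degrees off upright (0.61). Swings freely, 30 g, no spring: past upright it falls to the other stop by itself within a second
- tag3_edge (a point): middle of the rounded free edge (6 mm thick) of that tag, a white flap 46 mm wide (y), 4 mm thick, edge 60 mm from the hinge pin. The edge is 79 mm above the bench at either stop, 34 mm to that side of the hinge, and 90 mm above the bench when upright
- tag3_bay (a point): point on the board 145 mm behind that tag's foot (its +x), where its box stands, centre within 6 mm
- tag4_post: fixed grey foot of a tag, 46 (x) x 56 (y) mm, cheeks 30 mm high, on a fixed 6 mm aluminium board; can be at any of four places in a row, 90 mm apart along y. Origin: centre of its underside, 6 mm above the bench; x points to the box behind it (away from the robot, +-0.2 rad), z up. The hinge pin runs along y, 24 mm above this origin
- tag4 (a joint): hinge angle of the tag on that foot, rad. 0: leaning away from its box, to the robot's side, open-ring face up, NOT full. 1.22: leaning to its box, solid-disc face up, FULL. Both are stops, 35 degrees off upright (0.61). Swings freely, 30 g, no spring: past upright it falls to the other stop by itself within a second
- tag4_edge (a point): middle of the rounded free edge (6 mm thick) of that tag, a white flap 46 mm wide (y), 4 mm thick, edge 60 mm from the hinge pin. The edge is 79 mm above the bench at either stop, 34 mm to that side of the hinge, and 90 mm above the bench when upright
- tag4_bay (a point): point on the board 145 mm behind that tag's foot (its +x), where its box stands, centre within 6 mm
- box_full1: loose white open-topped vial box, 72 x 72 x 36 mm, with nine cells (3 x 3), standing on the board; origin at the centre of its underside; FULL: a capped vial in all nine cells, fixed in it, caps reaching 46 mm above its underside
- box_full2: loose white open-topped vial box, 72 x 72 x 36 mm, with nine cells (3 x 3), standing on the board; origin at the centre of its underside; FULL: a capped vial in all nine cells, fixed in it, caps reaching 46 mm above its underside
- box_part: loose white open-topped vial box, 72 x 72 x 36 mm, with nine cells (3 x 3), standing on the board; origin at the centre of its underside; NOT full: only four of its nine cells hold vials, fixed in it, caps reaching 46 mm above its underside
- box_empty: loose white open-topped vial box, 72 x 72 x 36 mm, with nine cells (3 x 3), standing on the board; origin at the centre of its underside; NOT full: all cells empty
- reagent: bystander: loose amber bottle, 56 mm across, 110 mm tall, on the bench; origin at the centre of its underside
- jar: bystander: loose small clear jar, 44 mm across, 55 mm tall, on the bench near one end of the tag row; origin at the centre of its underside
- tipbox: bystander: loose box of pipette tips, 88 x 123 x 74 mm tall, on the bench; origin at the centre of its underside
- cassette: bystander: loose flat test cassette, 70 x 22 x 6 mm, on the bench; origin at the centre of its underside

How it is judged:
At the end, for the whole second after the job is handed in: Every tag in front of a full box leans towards its box (joint above 1.1 rad), every tag in front of a partly filled or empty box leans away from it (joint below 0.12 rad), the tags are at rest, and all boxes and bystanders are upright within 20 mm of where they started (((horizontal distance between tag1_bay and box_full1 below 0.045 m and value of joint tag1 above 1.1 rad) or (horizontal distance between tag1_bay and box_full2 below 0.045 m and value of joint tag1 above 1.1 rad) or (horizontal distance between tag1_bay and box_part below 0.045 m and value of joint tag1 below 0.12 rad) or (horizontal distance between tag1_bay and box_empty below 0.045 m and value of joint tag1 below 0.12 rad)) and velocity of joint tag1 between -0.1 and 0.1 rad/s and ((horizontal distance between tag2_bay and box_full1 below 0.045 m and value of joint tag2 above 1.1 rad) or (horizontal distance between tag2_bay and box_full2 below 0.045 m and value of joint tag2 above 1.1 rad) or (horizontal distance between tag2_bay and box_part below 0.045 m and value of joint tag2 below 0.12 rad) or (horizontal distance between tag2_bay and box_empty below 0.045 m and value of joint tag2 below 0.12 rad)) and velocity of joint tag2 between -0.1 and 0.1 rad/s and ((horizontal distance between tag3_bay and box_full1 below 0.045 m and value of joint tag3 above 1.1 rad) or (horizontal distance between tag3_bay and box_full2 below 0.045 m and value of joint tag3 above 1.1 rad) or (horizontal distance between tag3_bay and box_part below 0.045 m and value of joint tag3 below 0.12 rad) or (horizontal distance between tag3_bay and box_empty below 0.045 m and value of joint tag3 below 0.12 rad)) and velocity of joint tag3 between -0.1 and 0.1 rad/s and ((horizontal distance between tag4_bay and box_full1 below 0.045 m and value of joint tag4 above 1.1 rad) or (horizontal distance between tag4_bay and box_full2 below 0.045 m and value of joint tag4 above 1.1 rad) or (horizontal distance between tag4_bay and box_part below 0.045 m and value of joint tag4 below 0.12 rad) or (horizontal distance between tag4_bay and box_empty below 0.045 m and value of joint tag4 below 0.12 rad)) and velocity of joint tag4 between -0.1 and 0.1 rad/s and distance of each of box_full1, box_full2, box_part, box_empty, reagent, jar, tipbox, cassette from where it was at the start of the episode below 0.02 m and angle between each of box_full1, box_full2, box_part, box_empty, reagent, jar, tipbox, cassette's own z axis and vertical below 0.1 rad); the robot touches nothing.
It fails at once if a box or another loose thing is pushed out of place, lifted, carried or tipped (more than 20 mm, or 0.2 rad) (distance of any of box_full1, box_full2, box_part, box_empty, reagent, jar, tipbox, cassette from where it was at the start of the episode above 0.02 m or angle between any of box_full1, box_full2, box_part, box_empty, reagent, jar, tipbox, cassette's own z axis and vertical above 0.2 rad).
It fails at once if a tag or its foot is pushed with more than 15 N (contact force between any of the fingers, the arm and tag1_post above 15 N or contact force between any of the fingers, the arm and tag2_post above 15 N or contact force between any of the fingers, the arm and tag3_post above 15 N or contact force between any of the fingers, the arm and tag4_post above 15 N).
It also fails if it takes over 58 s, if anything falls off the work surface, if the arm or the gripper's body presses on something with over 40 N, if the wrist force passes 120 N, or if a joint passes its speed limit or range.

ROBOT

A 6-joint arm with a two-finger parallel gripper is mounted at the origin on the work surface. World frame = base frame: x ahead of the robot, y to its left, z up, the work surface at z = 0. Lengths are in m, angles in rad, forces in N, time in s.
With the tool pointing down it reaches from about 0.3 to 0.95 m from the base axis. Payload 3.1 kg.
Tool frame: the origin (TCP) lies midway between the tips of the shut fingers; the grasp point (between the pads) lies arm.pinch_z behind it (arm.pinch_z is the distance from the TCP to the grasp point, in m); x points along the fingers, y is the direction in which the jaws open and shut, and the axes are right-handed (so a half turn about x gives the same grasp; the last joint's range is limited). The gripper opens to 85 mm and grips with 20 to 120 N. Pads are 22 mm wide; open, the fingers measure 114 mm over their backs; the gripper's body (76 mm by 85 mm) begins 54 mm behind the grasp point. The pads swing forward as they close: fully open they stand 13 mm farther back than shut.
Start: joints at [1.256, 0.308, 1.634, -0, 1.2, -0.07], TCP at [0.152, 0.606, 0.231] pointing down, gripper open.
Joint ranges: [-3.06, 3.06], [-0.79, 1.96], [0.05, 2.63], [-1.19, 4.34], [0.05, 2.64], [-2.94, 2.94]. Speed limits (rad/s): [2.79, 2.79, 3.14, 3.14, 3.14, 3.14].

INTERFACE

Orientations are given as a unit quaternion [w, x, y, z].
In Python, from rig import arm gives the robot as it stands. The module is installed in compiled form; this text tells all that it offers.
- The arm moves only by the shell command python3 -m jog 'ROWS' [FORCE]. ROWS is JSON, a list that holds one entry, the list of rows, each a list of 7 numbers: the shift along the tool's x, y, z in cm, then the turn, a rotation vector about the tool's x, y, z in rad, then the closure in counts, from 0 (fully open) to 255 (shut). A call has 1 to 12 rows; each row is the pose to reach, as a shift and turn from the pose commanded when the call began, along the tool's axes at that moment; what a row does not reach only later rows make up. A row lasts 1/12 s, in which the tool goes at most 41.7 mm and 7.16 degrees, less where a joint would pass 70% of its speed; a pose out of reach is approached as far as the arm can. A call with a gripper value outside its range is refused whole. The fingers move at their own pace and stop on an object; FORCE is the grip in N (left out, the last holds). Time passes only in rows, so rows that repeat a pose let the fingers close. It gives the time, the measured TCP pose, the force and the opening at its end, in the units of the state.
- arm.observe(): the state, without advancing time (a new reading comes with each control period).
- arm.read_camera(name): name is "side" or "top"; returns the picture (384x512x3 uint8, blue, green, red); there is no depth.
- arm.camera_params(name): a dict with "fov_y" (degrees; the focal length in pixels is half the picture's height over the tangent of half this angle, whatever the lens; pixels are square), "cx", "cy" (the principal point, pixels), "world_to_cam" (4x4, takes a point from world to camera coordinates). Camera axes: x right, y down, z forward; pixel columns grow to the right and rows downward; lengths in m; the calibration is good to about 2 mm. A picture is of the moment at which its call begins. camera_params takes no time and is no camera call.
- arm.hand_in(): hands the job in, once; it reports no verdict.
The state is a dict: "clock": time; "joint_pos": joint angles; "joint_vel": joint speeds; "joint_torque": joint torques, N m; "ee_pos": TCP position; "orientation": TCP orientation; "contact_force": force on the tool from outside, world axes, zero at the start; "ft_torque": the same for the moment, N m; "width": finger opening in m.
Only numpy, scipy, OpenCV 4.12 (cv2) and the standard library are available. Lean on these libraries where they do the work, as an engineer would, in place of code of your own. Each camera call takes 0.05 s, during which the arm holds its last target.

## Working session

There is one attempt and no reset: what is moved stays moved. The work goes in short steps, Python scripts to look and compute and a shell command to move; the robot and the scene stay as the last step left them, time stands still between calls to the robot, and variables do not carry over. Pictures are saved under pics/ and viewed, and the job is handed in when it is done.

```bash
mkdir -p pics; python3 - <<'E'
from rig import arm
import cv2
for n in("top","side"):
    cv2.imwrite(f"pics/{n}0.png",arm.read_camera(n)); p=arm.camera_params(n); print(n,p["fov_y"],p["cx"],p["cy"],p["world_to_cam"],[k for k in p])
print(arm.observe(),arm.pinch_z)
E
```

```text
top 42.82976554503526 253.89407887855194 196.0035852979824 [[ 0.00667528 -0.99986904 -0.01474273  0.05354876]
 [-0.99617205 -0.00536414 -0.08724952  0.56461996]
 [ 0.08715901  0.01526871 -0.99607739  1.11260399]
 [ 0.          0.          0.          1.        ]] ['fov_y', 'cx', 'cy', 'world_to_cam']
side 54.14153945883949 254.05929492029532 193.04478378525482 [[ 8.75841480e-01 -4.82598397e-01  6.99290438e-04 -4.94091334e-01]
 [-3.51546231e-01 -6.38993443e-01 -6.84180259e-01  2.86121125e-01]
 [ 3.30631139e-01  5.98987618e-01 -7.29312611e-01  8.77586710e-01]
 [ 0.00000000e+00  0.00000000e+00  0.00000000e+00  1.00000000e+00]] ['fov_y', 'cx', 'cy', 'world_to_cam']
{'clock': 0.1, 'joint_pos': array([ 1.25626558e+00,  3.08920158e-01,  1.63506125e+00,  1.34068920e-05,
        1.19971858e+00, -6.96819625e-02]), 'joint_vel': array([ 0.00221532, -0.00171228, -0.00448546,  0.00090007, -0.0003196 ,
       -0.00029507]), 'joint_torque': array([ 1.75565128e-04, -4.16405797e+01, -2.77647042e+01, -1.90391711e-04,
        4.03965343e-03, -2.44977832e-05]), 'ee_pos': array([0.15128465, 0.60563944, 0.23015959]), 'orientation': array([ 0.70166725,  0.0856222 ,  0.70196042, -0.08708321]), 'contact_force': array([-0.08969717, -0.26624279, -0.15603695]), 'ft_torque': array([-0.03423329, -0.03405288, -0.01534581]), 'width': 0.08517720836664242} 0.0187
```

View pics/top0.png

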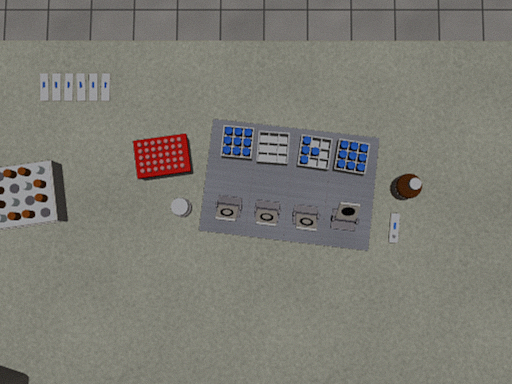

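View pics/side0.png

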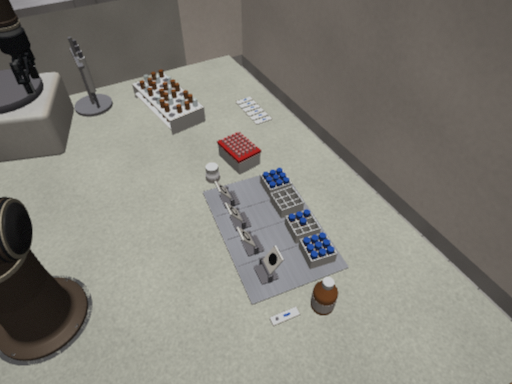

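```bash
cat > h.py <<'E'
import numpy as np
from rig import arm
def cast(n,u,v,z):
    p=arm.camera_params(n);f=192/np.tan(np.radians(p["fov_y"]/2));W=p["world_to_cam"]
    R=W[:3,:3];t=W[:3,3];o=-R.T@t;d=R.T@np.array([(u-p["cx"])/f,(v-p["cy"])/f,1]);return o+d*(z-o[2])/d[2]
def proj(n,P):
    p=arm.camera_params(n);f=192/np.tan(np.radians(p["fov_y"]/2));W=p["world_to_cam"]
    c=W[:3,:3]@np.array(P)+W[:3,3];return c[:2]/c[2]*f+[p["cx"],p["cy"]]
E
python3 - <<'E'
import cv2
a=cv2.imread("pics/top0.png");cv2.imwrite("pics/top0c.png",cv2.resize(a[115:255,195:395],None,fx=4,fy=4,interpolation=cv2.INTER_CUBIC))
a=cv2.imread("pics/side0.png");cv2.imwrite("pics/side0c.png",cv2.resize(a[150:300,195:355],None,fx=4,fy=4,interpolation=cv2.INTER_CUBIC))
E
```

```text
(no output)
```

View pics/top0c.png

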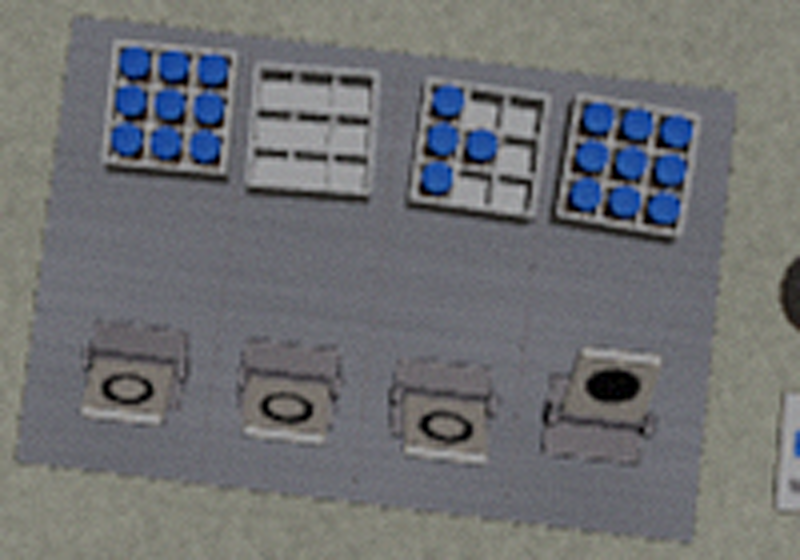

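View pics/side0c.png

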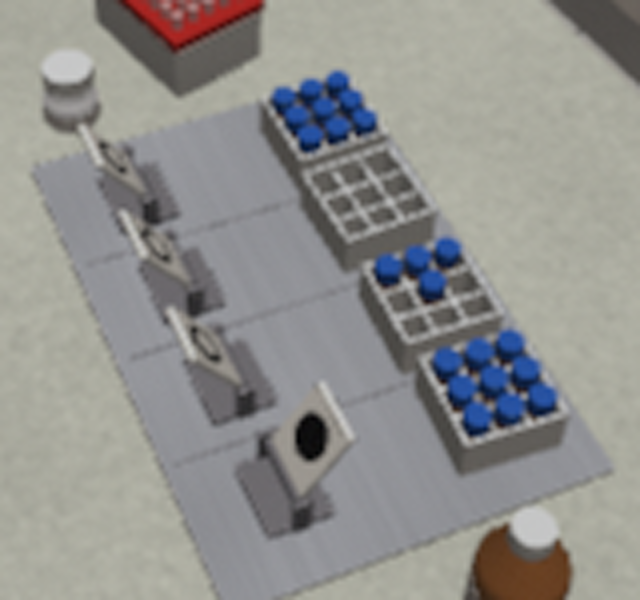

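```bash
python3 - <<'E'
from h import *
from scipy.spatial.transform import Rotation as R
np.set_printoptions(precision=4,suppress=True)
g=lambda x,y:((x+.5)/4-.5+195,(y+.5)/4-.5+115)
for x,y in((83,414),(163,422),(123,418)): print("edge",cast("top",*g(x,y),.081))
for x,y in((245,434),(324,440)): print("edge2",cast("top",*g(x,y),.081))
for x,y in((604,349),(622,358)): print("edge4",cast("top",*g(x,y),.081))
print("hinge ends",cast("top",*g(88,355),.034),cast("top",*g(185,372),.034))
for x,y in((169,103),(310,130),(481,146),(631,163)): print("box",cast("top",*g(x,y),.05))
print("side edge",cast("side",(103+.5)/4-.5+195,(153+.5)/4-.5+150,.081))
print("jar",cast("top",180,206,.055))
o=arm.observe();q=o["orientation"];print(R.from_quat(q,scalar_first=True).as_matrix())
E
```

```text
edge [0.51   0.1406 0.081 ]
edge [0.5059 0.0965 0.081 ]
edge [0.5079 0.1186 0.081 ]
edge2 [0.4996 0.0513 0.081 ]
edge2 [0.4965 0.0079 0.081 ]
edge4 [ 0.5475 -0.1459  0.081 ]
edge4 [ 0.5426 -0.1557  0.081 ]
hinge ends [0.546  0.1426 0.034 ] [0.5365 0.0866 0.034 ]
box [0.6902 0.0965 0.05  ]
box [0.6748 0.0155 0.05  ]
box [ 0.6659 -0.0822  0.05  ]
box [ 0.6564 -0.1676  0.05  ]
side edge [0.5127 0.1016 0.081 ]
jar [0.5381 0.2236 0.055 ]
[[-0.0007  0.2424  0.9702]
 [-0.002   0.9702 -0.2424]
 [-1.     -0.0021 -0.0002]]
```

```bash
python3 - <<'E'
from h import *
for P in ((.51,.1406,.081),(.5059,.0965,.081),(.5079,.1186,.081)):
    q=proj("side",P); print(q,(q-[195,150])*4)
q=np.array([.4,.131,.231]);o=arm.observe()
from scipy.spatial.transform import Rotation as R
M=R.from_quat(o["orientation"],scalar_first=True).as_matrix()
print(M.T@(q-o["ee_pos"])*100)
E
```

```text
[213.66089303 179.569682  ] [ 74.64357213 118.27872798]
[218.95456576 189.87418768] [ 95.81826305 159.49675071]
[216.24932402 184.64928183] [ 84.99729608 138.59712731]
[-5.61895670e-03 -4.00191050e+01  3.56356211e+01]
```

```bash
python3 -m jog '[[[0,-3,2.7,0,0,0,255],[0,-6,5.4,0,0,0,255],[0,-9,8,0,0,0,255],[0,-12,10.7,0,0,0,255],[0,-15,13.4,0,0,0,255],[0,-18,16,0,0,0,255],[0,-21,18.7,0,0,0,255],[0,-24,21.4,0,0,0,255],[0,-27,24,0,0,0,255],[0,-30,26.7,0,0,0,255],[0,-33,29.4,0,0,0,255],[0,-36,32,-0.1,0,0,255]]]'
python3 - <<'E'
from h import *
from scipy.spatial.transform import Rotation as R
np.set_printoptions(precision=4,suppress=True)
o=arm.observe();M=R.from_quat(o["orientation"],scalar_first=True).as_matrix();print(M,o["ee_pos"],o["width"],o["contact_force"])
print(M.T@(np.array([.44,.127,.20])-o["ee_pos"])*100)
E
```

```text
clock: 1.1
ee_pos: [0.3739, 0.1797, 0.2311]
orientation: [0.705, 0.053, 0.705, -0.053]
contact_force: [-0.3, 0.6, 0.4]
width: 0.0004
[[ 0.0002  0.1491  0.9888]
 [-0.0002  0.9888 -0.1491]
 [-1.     -0.0002  0.0002]] [0.3739 0.1797 0.2311] 0.0004364473674727744 [-0.272   0.6077  0.4004]
[ 3.1151 -4.2284  7.318 ]
```

```bash
python3 -m jog '[[[0,-2,3.4,0,0,0,255],[0,-4.2,6,0,0,0,255],[2,-4.2,6,0,0,0,255],[5,-4.2,6,0,0,0,255],[8,-4.2,6,0,0,0,255],[11,-4.2,6,0,0,0,255],[14,-4.2,6,0,0,0,255],[16,-4.2,6,0,0,0,255],[16.7,-4.2,6,0,0,0,255],[16.7,-4.2,6,0,0,0,255]]]'
python3 - <<'E'
from h import *
import cv2
from scipy.spatial.transform import Rotation as R
np.set_printoptions(precision=4,suppress=True)
for n in("top","side"): cv2.imwrite(f"pics/{n}1.png",cv2.resize(arm.read_camera(n)[100:260,150:400],None,fx=3,fy=3,interpolation=cv2.INTER_CUBIC))
o=arm.observe();M=R.from_quat(o["orientation"],scalar_first=True).as_matrix();print(o["ee_pos"],o["contact_force"],o["joint_pos"])
print(M.T@(np.array([.5079,.1186,.065])-o["ee_pos"])*100)
E
```

```text
clock: 1.93
ee_pos: [0.4244, 0.1308, 0.0622]
orientation: [0.703, 0.053, 0.707, -0.054]
contact_force: [0.3, 0.5, -0.3]
width: 0.0002
[0.4273 0.1314 0.0649] [ 0.4281 -0.1071  0.7964] [ 0.2009  0.2169  2.1529 -0.      0.771  -1.2188]
[-0.0077 -0.0543  8.1617]
```

View pics/top1.png

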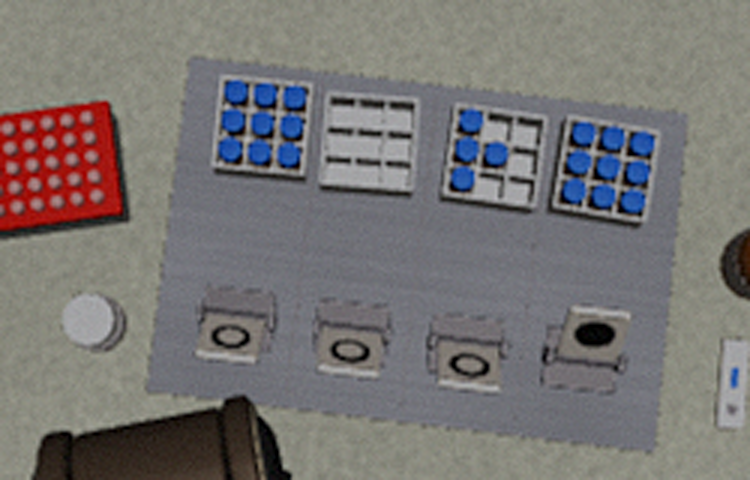

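View pics/side1.png

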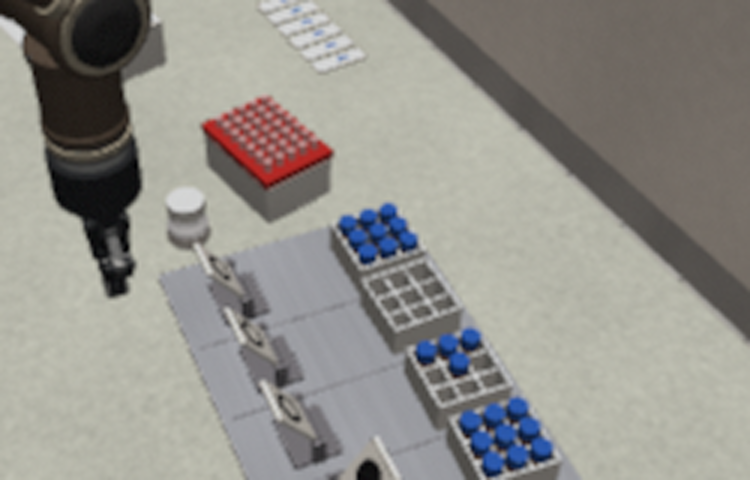

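```bash
python3 -m jog '[[[0,0,2,0,0,0,255],[0,0,4,0,0,0,255],[0,0,5,0,0,0,255],[0,0,5.5,0,0,0,255],[0,0,5.9,0,0,0,255],[0,0,6.2,0,0,0,255],[0,0,6.5,0,0,0,255],[0,0,6.8,0,0,0,255],[0,0,7.1,0,0,0,255],[0,0,7.4,0,0,0,255],[0,0,7.7,0,0,0,255],[0,0,8,0,0,0,255]]]'
python3 - <<'E'
from h import *
import cv2
for n in("side",): cv2.imwrite(f"pics/{n}2.png",cv2.resize(arm.read_camera(n)[100:260,150:400],None,fx=3,fy=3,interpolation=cv2.INTER_CUBIC))
o=arm.observe();print(o["ee_pos"],o["contact_force"])
E
```

```text
clock: 3.03
ee_pos: [0.5058, 0.1192, 0.0642]
orientation: [0.705, 0.053, 0.705, -0.053]
contact_force: [0.2, -0.2, 0.3]
width: 0.0002
[0.50675221 0.11919034 0.06440909] [ 0.47920116 -0.85149554 -0.34985768]
```

View pics/side2.png

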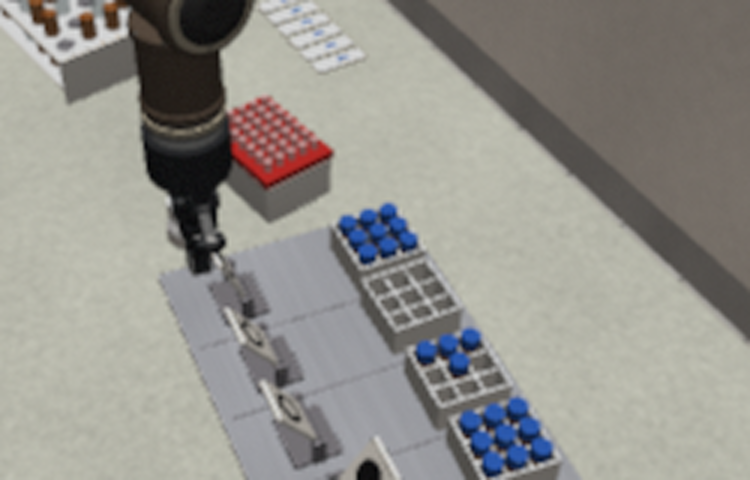

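The fingertip has reached the left tag (around 205,265 in the crop) and is tilting it. Force is near zero, so I'll keep pushing slowly.

```bash
python3 -m jog '[[[0,0,0.3,0,0,0,255],[0,0,0.6,0,0,0,255],[0,0,0.9,0,0,0,255],[0,0,1.2,0,0,0,255],[0,0,1.5,0,0,0,255],[0,0,1.8,0,0,0,255],[0,0,2.1,0,0,0,255],[0,0,2.4,0,0,0,255],[0,0,2.7,0,0,0,255],[0,0,3,0,0,0,255],[0,0,3.2,0,0,0,255],[0,0,3.2,0,0,0,255]]]'
python3 - <<'E'
from h import *
import cv2
for n in("side",): cv2.imwrite(f"pics/{n}3.png",cv2.resize(arm.read_camera(n)[100:260,150:400],None,fx=3,fy=3,interpolation=cv2.INTER_CUBIC))
o=arm.observe();print(o["ee_pos"],o["contact_force"])
E
```

```text
clock: 4.08
ee_pos: [0.538, 0.1144, 0.0644]
orientation: [0.705, 0.053, 0.705, -0.053]
contact_force: [0.1, -0.2, -0.4]
width: -0.0001
[0.53764391 0.1143764  0.06428039] [0.33053133 0.99655252 0.07382093]
```

View pics/side3.png

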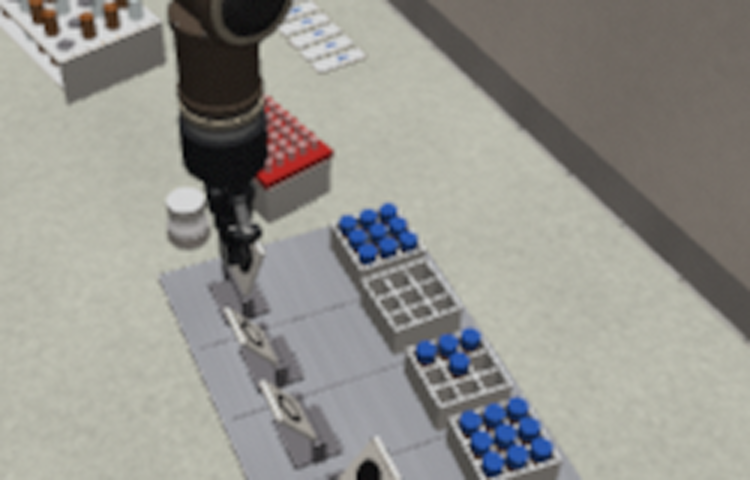

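The tag looks past upright now (edge near 260,255 in the crop). I'll pull the finger back and up.

```bash
python3 -m jog '[[[0,0,-1,0,0,0,255],[0,0,-3,0,0,0,255],[0,0,-6,0,0,0,255],[0,0,-9,0,0,0,255],[0,0,-12,0,0,0,255],[-2,0,-14,0,0,0,255],[-5,0,-14,0,0,0,255],[-8,0,-14,0,0,0,255],[-10,0,-14,0,0,0,255],[-10,0,-14,0,0,0,255],[-10,0,-14,0,0,0,255],[-10,0,-14,0,0,0,255]]]'
python3 - <<'E'
from h import *
import cv2
for n in("side","top"): cv2.imwrite(f"pics/{n}4.png",cv2.resize(arm.read_camera(n)[100:260,150:400],None,fx=3,fy=3,interpolation=cv2.INTER_CUBIC))
E
```

```text
clock: 5.13
ee_pos: [0.3976, 0.1353, 0.1635]
orientation: [0.705, 0.053, 0.706, -0.054]
contact_force: [0.3, -0.3, -1.2]
width: -0.0
```

View pics/side4.png

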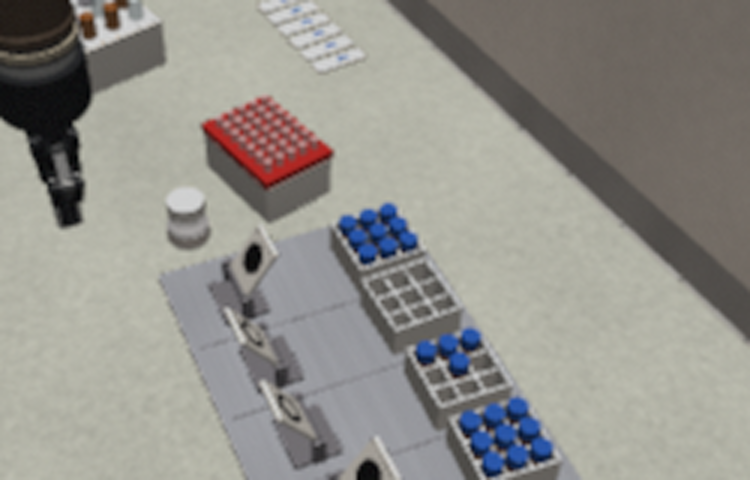

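View pics/top4.png

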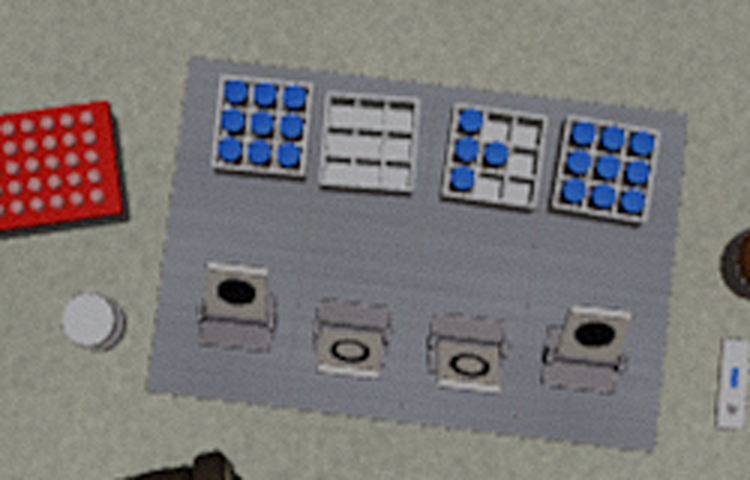

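The left tag (237,290 in the top crop) now shows its solid disc and leans towards its box. The tags of the empty and part-filled boxes still show rings, the right tag still shows its disc, and nothing else has moved.

```bash
python3 -c "
from rig import arm
print(arm.hand_in())"
```

```text
the job is handed in; nothing more can be done
None
```

Only one tag was wrong: the leftmost one, in front of a box with all nine vials, was marked not full. I pushed it over slowly with the shut fingertips, backed the arm away, and handed the job in at about 5 s on the clock.

- **Tags:** the last pictures from both cameras show the two outer tags, in front of the full boxes, with the solid disc up and leaning to their boxes. The two inner tags, in front of the empty box and the one with four vials, still show the ring. I judged this from the pictures, because the tag angles are not in the robot's state.
- **Everything else:** in those pictures the boxes, jar, tip box and cassette look unmoved and upright. The reagent bottle is only partly in the top crop, but it was well away from the arm's path.
- **Force:** readings taken between moves stayed around 1 N, about the sensor noise. I did not see the peak force during a move.
- **Disagreement:** my first reading of the tag's edge from the side camera was about 17 mm off the top-camera value along the row. I put this down to picking the wrong point on the edge, because the top-camera points projected into the side picture matched the visible edge to within a few millimetres.

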